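# Set the bench multimeter four clicks round from off

### The job

The multimeter lying on the print-room bench is switched off: push its rotary switch round clockwise with a fingertip, exactly four clicks from off and not past the fourth, so that it can check the hot end's heater, and leave the switch resting in that click with nothing touching it. Only push the switch, gently, without gripping it; the meter must stay lying where it is, not shoved, turned or lifted, and the things around it must not be disturbed.

Things in the scene. Friction and masses are not known exactly. Their poses are not given: they have to be found in the camera images.
- meter: Multimeter (black case, orange rubber holster) lying loose on its back, 0.6 kg, 200 mm (x) x 98 mm (y). Origin: centre of its underside; z up. Display at the +x end, jacks at the -x end. Face 42 mm above the bench, keys and bezel 1.5 mm more. Rotary switch on the face, axis vertical at x = -22 mm, y = 0. A sideways push over about 4 N slides the meter.
- display (a point): Centre of the meter's display glass (64 x 42 mm, blank), 55 mm from the meter's origin along its +x, 44 mm above the bench.
- dial_axis (a point): On the rotary switch's vertical axis, at the top of its finger bar, 60 mm above the bench. The switch is a grey disc 60 mm across, its top 47 mm above the bench, with a straight upright-sided black bar across the middle: 54 mm long, 13 mm wide, from 47 to 60 mm above the bench. A white line on top marks the bar's pointer half.
- dial_pointer (a point): Top of the finger bar's pointer end, 27 mm from dial_axis at the same height; turns with the switch. At off it points to the meter's +y (left when the display is at the top); after four clicks clockwise it points to the display (+x). White marks on the face show the eight positions.
- dial (a joint): Switch angle, rad: 0 = off, where it starts; grows clockwise seen from above. Eight click-stops 22.5 deg (0.3927 rad) apart, end stops at off and 2.749. Fourth click = 1.571. It resists up to about 0.05 N m (2.5 N at 20 mm from the axis) until half way, then snaps forward into the next stop by itself and stays; released, it settles in the nearest stop. Pushed slowly it does not run on.
- hotend: Bystander: aluminium printer hot end, finned, 83 mm long, 25 mm high, lying beside the right (-y) long side of the meter. Origin: under its middle.
- calliper: Bystander: digital calliper, 230 mm long, 14 mm high, lying beside the left (+y) long side of the meter. Origin: under the middle of its beam.
- glue_stick: Bystander: white glue stick standing upright near the meter's right (-y) corner at the display end, 30 mm across, 98 mm high. Origin: centre of its foot.
Things that resemble listed ones, but are neither listed nor needed, are in the scene too. What is shaped like the meter but blue is not meant.

How it is judged:
By the outcome, as a careful person would: the job done as asked, in the order asked, and still so for the second after the job is handed in, with the robot touching nothing.
It also fails if it takes over 48 s, if anything falls off the work surface, if the arm or the gripper's body presses on something with over 40 N, if the wrist force passes 120 N, or if a joint passes its speed limit or range.

### The arm

A 6-joint arm with a two-finger parallel gripper is mounted at the origin on the work surface. World frame = base frame: x ahead of the robot, y to its left, z up, the work surface at z = 0. Lengths are in m, angles in rad, forces in N, time in s.
With the tool pointing down it reaches from about 0.35 to 0.875 m from the base axis. Payload 15.5 kg.
Tool frame: the origin (TCP) lies on the centre line of the jaws, within the pads' length; the fingertips stand 11 mm ahead of it and the grasp point (between the pads) lies 8 mm behind it; z points along the fingers, y is the line along which they close (so a half turn about z gives the same grasp; the last joint's range is limited). The gripper opens to 85 mm and grips with 20 to 120 N. Pads are 22 mm wide; open, the fingers measure 114 mm over their backs; the gripper's body (76 mm by 85 mm) begins 54 mm behind the grasp point. The pads swing forward as they close: fully open they stand 13 mm farther back than shut.
Start: joints at [1.113, 0.494, 1.345, -0, 1.302, -0.096], TCP at [0.221, 0.585, 0.209] pointing down, gripper open.
Joint ranges: [-2.91, 2.91], [-0.82, 2.16], [0.22, 2.67], [-1.22, 4.37], [0.12, 2.79], [-3.08, 3.08]. Speed limits (rad/s): [1.89, 1.89, 2.57, 3.01, 3.01, 3.01].

### API

Orientations are given as a rotation vector (axis times angle).
In Python, from rig import status, cams, workorder gives the robot as it stands. The module is installed in compiled form; this text tells all that it offers.
- The arm moves only by the shell command python3 -m jog 'ROWS' [FORCE]. ROWS is JSON, a list that holds one entry, the list of rows, each a list of 5 numbers: the shift along the world's x, y, z normalised to -1 to 1, where 1 is 0.04 m, then the turn about the world's z normalised to -1 to 1, where 1 is 0.08 rad, then the opening, from 0 (shut) to 1 (fully open). In form: [[[tx, ty, tz, spin, hand], ...]]. A call has 1 to 20 rows; each row shifts and turns the commanded pose from where the row before left it; what a row does not reach is not made up. A row lasts 1/12 s, in which the tool goes at most 41.7 mm and 7.16 degrees, less where a joint would pass 70% of its speed; a pose out of reach is approached as far as the arm can. A call with a number of a shift or a turn outside -1 to 1 is refused whole. A call with a gripper value outside its range is refused whole. The fingers move at their own pace and stop on an object; FORCE is the grip in N (left out, the last holds). Time passes only in rows, so rows that do not move let the fingers close. It gives the time, the measured TCP pose, the force, the opening and the grip force at its end, in the units of the state.
- status.sense(): the state, without advancing time (a new reading comes with each control period).
- cams.grab_frame(name): name is "side" or "top" or "wrist"; returns a dict with "img" (400x640x3 uint8, blue, green, red), "camera_matrix" (3x3 intrinsics, pixels), "k1" (the pictures are not rectified: a ray, as slopes to the right and down, at radius r is drawn at 1 + k1 r^2 times it, then the intrinsics apply), "world_to_cam" (4x4, takes a point from world to camera coordinates). Camera axes: x right, y down, z forward; pixel columns grow to the right and rows downward; lengths in m; the calibration is good to about 2 mm. A picture is of the moment at which its call begins. There is no depth.
- workorder.finish_job(): hands the job in; it is judged then, once.
The state is a dict: "clock": time; "qpos": joint angles; "joint_velocities": joint speeds; "effort": joint torques, N m; "eef_pos": TCP position; "eef_rot": TCP orientation; "wrist_force": force on the tool from outside, world axes, zero at the start; "torque": the same for the moment, N m; "gripper_width": finger opening in m; "finger_force": force on a finger pad.
Only numpy, scipy, OpenCV 4.12 (cv2) and the standard library are available. Lean on these libraries where they do the work, as an engineer would, in place of code of your own. Each camera call takes 0.05 s, during which the arm holds its last target. There are 200 camera calls.

## Working session

There is one attempt and no reset: what is moved stays moved. The work goes in short steps, Python scripts to look and compute and a shell command to move; the robot and the scene stay as the last step left them, time stands still between calls to the robot, and variables do not carry over. Pictures are saved under pics/ and viewed, at most 10 in all, crops included, and the job is handed in when it is done.

```bash
mkdir -p pics; cat > h.py <<'E'
import numpy as np, cv2
from rig import status, cams
def grab(n,f=None):
    d=cams.grab_frame(n)
    if f: cv2.imwrite('pics/'+f,d['img'])
    return d
def ray(d,uv,z):
    K=np.array(d['camera_matrix']);k=d['k1']
    p=cv2.undistortPoints(np.array(uv,float).reshape(-1,1,2),K,np.array([k,0,0,0.])).reshape(-1,2)
    T=np.array(d['world_to_cam']);R=T[:3,:3];c=-R.T@T[:3,3]
    r=np.c_[p,np.ones(len(p))]@R
    return c+r*((z-c[2])/r[:,2])[:,None]
def proj(d,P):
    T=np.array(d['world_to_cam'])
    return cv2.projectPoints(np.array(P,float).reshape(-1,1,3),cv2.Rodrigues(T[:3,:3])[0],T[:3,3],np.array(d['camera_matrix']),np.array([d['k1'],0,0,0.]))[0].reshape(-1,2)
E
python3 - <<'E'
from h import *
a=grab('top','top0.png');b=grab('side','side0.png')
s=status.sense();print(s)
for d in(a,b):print(d['k1'],np.round(d['camera_matrix'],1).tolist(),np.round(d['world_to_cam'],3).tolist())
E
```

```text
{'clock': 0.1, 'qpos': array([ 1.11349784e+00,  4.94094233e-01,  1.34606644e+00,  1.67476564e-05,
        1.30251532e+00, -9.55101390e-02]), 'joint_velocities': array([ 0.00182582, -0.001833  , -0.00220427,  0.00021761,  0.00088528,
       -0.00079956]), 'effort': array([ 1.50266198e-03, -8.83585596e+01, -3.84565759e+01, -3.03502084e-04,
        5.14316547e-03, -2.44647447e-05]), 'eef_pos': array([0.22105927, 0.58422606, 0.2088775 ]), 'eef_rot': array([-5.65152329e-01, -3.09002420e+00,  1.63002238e-03]), 'wrist_force': array([ 0.68683907, -0.24037528,  0.38972102]), 'torque': array([-0.0061037 , -0.00658929,  0.03455284]), 'finger_force': 0.0, 'gripper_width': 0.08528219533027269}
0.026507666174476155 [[414.5, 0.0, 323.1], [0.0, 414.5, 196.5], [0.0, 0.0, 1.0]] [[-0.016, -1.0, 0.002, 0.066], [-0.996, 0.015, -0.093, 0.635], [0.093, -0.003, -0.996, 0.853], [0.0, 0.0, 0.0, 1.0]]
0.018605152177408567 [[480.3, 0.0, 314.9], [0.0, 480.3, 194.8], [0.0, 0.0, 1.0]] [[-0.93, -0.366, -0.022, 0.615], [-0.169, 0.479, -0.861, 0.132], [0.326, -0.797, -0.508, 0.684], [0.0, 0.0, 0.0, 1.0]]
```

View pics/top0.png

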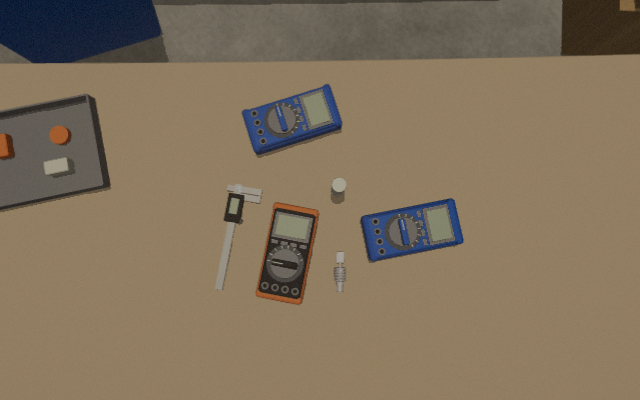

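View pics/side0.png

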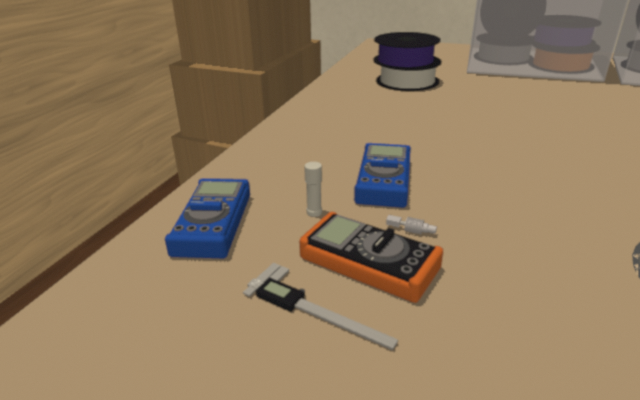

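The top view shows the orange meter at about (288,253) with its display toward the top of the image (world +x). The dial is at about (285,265), the calliper is on the left, the hot end is at (340,270) and the glue stick is at (339,188). Two blue decoy meters are also in view.

```bash
cat > meas.py <<'E'
from h import *
def holster(d,z=0.04):
    h=cv2.cvtColor(d['img'],cv2.COLOR_BGR2HSV)
    m=cv2.inRange(h,(3,140,90),(16,255,255))
    cs=cv2.findContours(m,cv2.RETR_EXTERNAL,cv2.CHAIN_APPROX_NONE)[0]
    c=max(cs,key=lambda c:cv2.contourArea(cv2.convexHull(c))).reshape(-1,2)
    P=ray(d,c,z)[:,:2]
    (cx,cy),wh,a=cv2.minAreaRect((P*1000).astype(np.float32))
    return np.array([cx,cy]),wh,a,c
if __name__=='__main__':
    d=grab('top');c,wh,a,_=holster(d);print('holster',c,wh,a)
    for n,(uv,z) in dict(disp=((293,227),.044),dial=((285,265),.047),hot_hi=((340,254),.02),hot_lo=((340,290),.02),glue=((339,185),.098),jaw=((260,195),.01),beam=((220,288),.01)).items(): print(n,ray(d,[uv],z)[0].round(4))
    s=grab('side');big=cv2.resize(d['img'][190:315,200:360],None,fx=5,fy=4.8,interpolation=cv2.INTER_CUBIC);cv2.imwrite('pics/crop0.png',big)
    print('side holster',*holster(s)[:3]); print(ray(s,[(383,240)],.06))
E
python3 meas.py
```

```text
holster [519.66760254 132.61410522] (96.93441009521484, 198.28636169433594) 78.14437866210938
disp [0.572 0.12  0.044]
dial [0.4944 0.1368 0.047 ]
hot_hi [0.5138 0.0224 0.02  ]
hot_lo [0.4388 0.0239 0.02  ]
glue [0.6519 0.025  0.098 ]
jaw [0.6432 0.1934 0.01  ]
beam [0.446  0.2784 0.01  ]
side holster [517.20080566 151.25018311] (131.6224822998047, 209.83761596679688) 78.54828643798828
[[0.49591694 0.14442736 0.06      ]]
```

View pics/crop0.png

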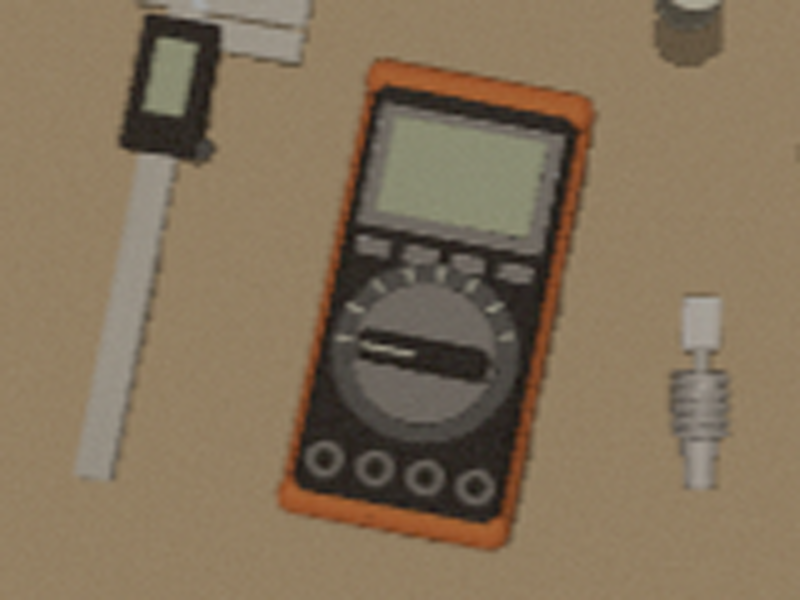

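```bash
cat > plan.py <<'E'
import numpy as np
YAW=-11.9; AX=np.array([.4982,.1371]); DEL=8.8
def C(phi,back=0.,out=6.):   # tool centre (m) for dial angle phi deg, tail half pushed
    d=np.radians(DEL);th=np.radians(YAW-90-phi)
    u=np.array([np.cos(th),np.sin(th)]);p=np.array([np.sin(th),-np.cos(th)])
    n=np.cos(d)*p-np.sin(d)*u;t=np.cos(d)*u+np.sin(d)*p
    return AX+(27*u-6.5*p-(11+back)*n-out*t)/1000, YAW-180-phi-DEL  # tool x yaw
if __name__=='__main__':
    from rig import status
    from scipy.spatial.transform import Rotation as R
    s=status.sense();x=R.from_rotvec(s['eef_rot']).as_matrix()[:,0]
    print(s['clock'],s['eef_pos'].round(4),np.degrees(np.arctan2(x[1],x[0])).round(2),s['wrist_force'].round(2),s['gripper_width'])
    for a,b in [(0,10),(0,3)]+[(q,0) for q in range(0,91,10)]:
        c,w=C(a,b);print(a,b,c.round(4),round((w+360),1),((c-s['eef_pos'][:2])/.04).round(3))
E
python3 plan.py
```

```text
0.2 [0.2211 0.5843 0.209 ] 159.27 [-0.86 -0.52  0.41] 0.08566210072804256
0 10 [0.5208 0.1075] 159.3 [  7.491 -11.92 ]
0 3 [0.5142 0.11  ] 159.3 [  7.327 -11.859]
0 0 [0.5114 0.1111] 159.3 [  7.257 -11.832]
10 0 [0.5067 0.1092] 149.3 [  7.139 -11.879]
20 0 [0.5017 0.1081] 139.3 [  7.014 -11.906]
30 0 [0.4966 0.108 ] 129.3 [  6.887 -11.91 ]
40 0 [0.4916 0.1087] 119.3 [  6.761 -11.892]
50 0 [0.4867 0.1103] 109.3 [  6.64  -11.852]
60 0 [0.4823 0.1126] 99.3 [  6.528 -11.792]
70 0 [0.4783 0.1158] 89.3 [  6.428 -11.714]
80 0 [0.4749 0.1196] 79.3 [  6.343 -11.619]
90 0 [0.4722 0.1239] 69.3 [  6.276 -11.511]
```

```bash
python3 -m jog '[[[0.37,-0.6,0,0,0],[0.37,-0.6,0,0,0],[0.37,-0.6,0,0,0],[0.37,-0.6,0,0,0],[0.37,-0.6,0,0,0],[0.37,-0.6,0,0,0],[0.37,-0.6,0,0,0],[0.37,-0.6,0,0,0],[0.37,-0.6,0,0,0],[0.37,-0.6,0,0,0],[0.37,-0.6,0,0,0],[0.37,-0.6,0,0,0],[0.37,-0.6,0,0,0],[0.37,-0.6,0,0,0],[0.37,-0.6,0,0,0],[0.37,-0.6,0,0,0],[0.37,-0.6,0,0,0],[0.37,-0.6,0,0,0],[0,0,0,0,0],[0,0,0,0,0]]]' 20; python3 plan.py|head -2
python3 - <<'E'
from h import *
a=grab('wrist');b=grab('side')
cv2.imwrite('pics/ws.png',np.vstack([cv2.resize(a['img'],(480,300)),cv2.resize(b['img'][100:350,200:600],(480,300))]))
print(np.round(a['world_to_cam'],3).tolist())
E
```

```text
clock: 1.87
eef_pos: [0.4881, 0.1515, 0.2092]
eef_rot: [-0.569, -3.089, 0.0]
wrist_force: [-0.0, 0.4, 0.1]
gripper_width: -0.0002
finger_force: 0.0
1.8667 [0.4881 0.1515 0.2092] 159.14 [-0.04  0.38  0.11] -0.00023749825172661156
0 10 [0.5208 0.1075] 159.3 [ 0.816 -1.098]
[[0.355, 0.935, -0.001, -0.316], [0.891, -0.339, 0.302, -0.422], [0.282, -0.108, -0.953, 0.259], [0.0, 0.0, 0.0, 1.0]]
```

View pics/ws.png

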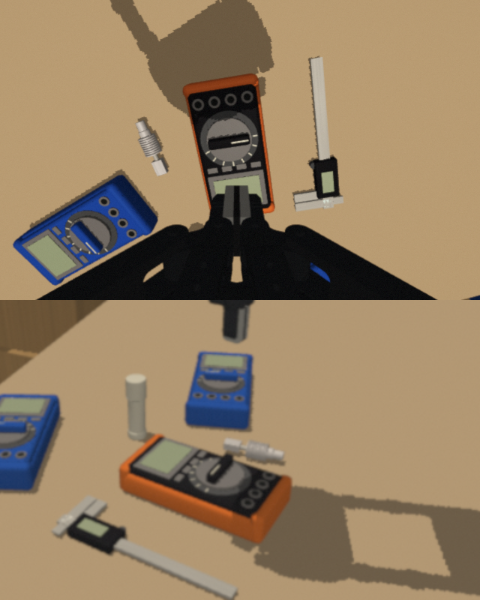

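The wrist view (upper panel) shows the dial at about (229,140) and the shut fingertips at about (237,190). In the side view the fingertips are at the top. I'll check the tip height and size next, and refine the axis position.

```bash
python3 - <<'E'
from h import *
from plan import AX
a=grab('wrist');b=grab('side')
for z in (.185,.198):
    print(z,'side',proj(b,[.488,.1515,z]).round(1),'wrist',proj(a,[.488,.1515,z]).round(1))
h=cv2.cvtColor(a['img'],cv2.COLOR_BGR2HSV)
# disc outer: predicted pos, print
print('pred axis47',proj(a,[*AX,.047]),'disp',proj(a,[.5735,.1213,.044]))
# grey disc component
m=cv2.inRange(h,(0,0,60),(180,60,140));
u,v=proj(a,[*AX,.047])[0]
yy,xx=np.mgrid[:400,:640];m[(xx-u)**2+(yy-v)**2>50**2]=0
c=max(cv2.findContours(m,0,1)[0],key=cv2.contourArea);P=ray(a,c.reshape(-1,2),.047)[:,:2]*1000
print('disc',cv2.minEnclosingCircle(P.astype(np.float32)),cv2.fitEllipse(P.astype(np.float32)))
crop=np.hstack([cv2.resize(a['img'][120:300,230:400],None,fx=2.3,fy=2.3,interpolation=2),cv2.resize(b['img'][85:175,340:425],None,fx=4.6,fy=4.6,interpolation=2)])
cv2.imwrite('pics/c2.png',crop);print(crop.shape)
from meas import holster
print(holster(a)[:3])
E
```

```text
0.185 side [[392.3 166.4]] wrist [[312.1 230.3]]
0.198 side [[392.9 157.5]] wrist [[311.9 239.4]]
pred axis47 [[303.42595803 189.5704526 ]] disp [[315.41658603 257.71018026]]
disc ((500.9415588378906, 137.97947692871094), 41.72969436645508) ((499.8331604003906, 138.24583435058594), (74.16995239257812, 75.96561431884766), 75.20037841796875)
(414, 782, 3)
(array([516.91119385, 134.43798828]), (96.87577056884766, 199.04833984375), 78.05696868896484)
```

View pics/c2.png

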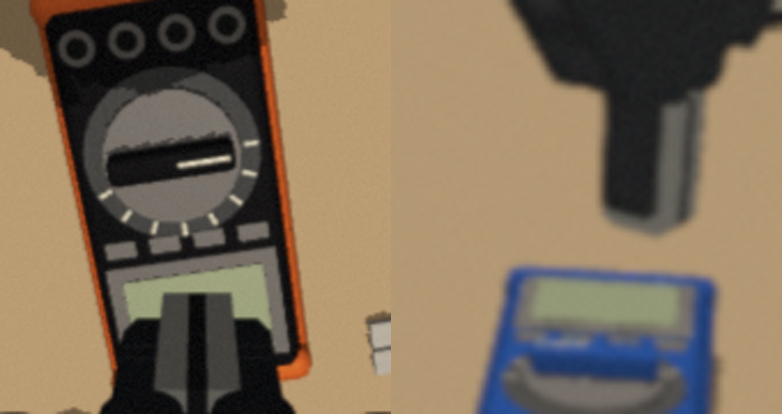

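```bash
python3 - <<'E'
from h import *
from scipy.spatial.transform import Rotation as R
s=status.sense();a=grab('wrist');b=grab('side')
print('K wrist',np.round(a['camera_matrix'],1).tolist(),a['k1'],s['eef_pos'])
Rt=R.from_rotvec(s['eef_rot']).as_matrix()
for x in(-11,11):
  for y in(-14,0,14):
    for z in (0,11):
      P=s['eef_pos']+Rt@np.array([x,y,z])/1000
      print(x,y,z,P.round(4),'side',proj(b,P)[0].round(),'wrist',proj(a,P)[0].round())
for z in(.16,.18,.2,.22,.24):print(z,ray(b,[(396,136)],z).round(3),ray(a,[(300,247),(331,247)],z).round(3).tolist())
E
```

```text
K wrist [[345.1, 0.0, 315.2], [0.0, 345.1, 198.7], [0.0, 0.0, 1.0]] 0.005169485568812226 [0.48709937 0.1532531  0.20936206]
-11 -14 0 [0.4924 0.1363 0.2094] side [393. 144.] wrist [287. 265.]
-11 -14 11 [0.4924 0.1363 0.1984] side [392. 152.] wrist [289. 256.]
-11 0 0 [0.4974 0.1494 0.2094] side [387. 148.] wrist [314. 265.]
-11 0 11 [0.4974 0.1494 0.1984] side [386. 156.] wrist [314. 256.]
-11 14 0 [0.5023 0.1625 0.2094] side [380. 151.] wrist [340. 265.]
-11 14 11 [0.5023 0.1625 0.1984] side [380. 159.] wrist [338. 256.]
11 -14 0 [0.4719 0.144  0.2094] side [407. 149.] wrist [286. 227.]
11 -14 11 [0.4719 0.144  0.1984] side [407. 157.] wrist [288. 219.]
11 0 0 [0.4768 0.1571 0.2094] side [401. 153.] wrist [313. 227.]
11 0 11 [0.4768 0.1571 0.1984] side [401. 160.] wrist [314. 219.]
11 14 0 [0.4818 0.1702 0.2094] side [395. 156.] wrist [341. 227.]
11 14 11 [0.4817 0.1702 0.1984] side [394. 164.] wrist [339. 219.]
0.16 [[ 0.518 -0.003  0.16 ]] [[0.506, 0.136, 0.16], [0.514, 0.156, 0.16]]
0.18 [[0.509 0.042 0.18 ]] [[0.498, 0.14, 0.18], [0.504, 0.158, 0.18]]
0.2 [[0.499 0.087 0.2  ]] [[0.489, 0.144, 0.2], [0.495, 0.161, 0.2]]
0.22 [[0.49  0.133 0.22 ]] [[0.48, 0.149, 0.22], [0.486, 0.163, 0.22]]
0.24 [[0.481 0.178 0.24 ]] [[0.472, 0.153, 0.24], [0.476, 0.165, 0.24]]
```

```bash
python3 -m jog '[[[0.2,-0.27,-0.4,0,0],[0.2,-0.27,-0.4,0,0],[0.2,-0.27,-0.4,0,0],[0.2,-0.3,-0.4,0,0],[0,0,-0.4,0,0],[0,0,-0.4,0,0],[0,0,0,0,0],[0,0,0,0,0]]]'
python3 - <<'E'
from h import *
from scipy.spatial.transform import Rotation as R
s=status.sense();a=grab('wrist');b=grab('side')
p=s['eef_pos'];p2=status.sense()['eef_pos'];print(p,p2,s['qpos'].round(4))
Rt=R.from_rotvec(s['eef_rot']).as_matrix()
for im,d in(('w',a),('s',b)):
  for x,y,z in((11,-14,11),(11,14,11),(-11,14,11),(-11,-14,11)):
    q=proj(d,p+Rt@np.array([x,y,z])/1000)[0]
    cv2.circle(d['img'],tuple(int(t) for t in q),1,(255,0,255),-1)
crop=np.hstack([cv2.resize(a['img'][100:300,220:400],None,fx=2.2,fy=2.2,interpolation=2),cv2.resize(b['img'][140:300,290:450],(396,440),interpolation=2)])
cv2.imwrite('pics/c3.png',crop)
E
```

```text
clock: 2.83
eef_pos: [0.519, 0.1085, 0.1132]
eef_rot: [-0.564, -3.089, 0.001]
wrist_force: [0.5, 0.4, 0.0]
gripper_width: -0.0
finger_force: 0.0
[0.51903378 0.10851855 0.11317045] [0.51995538 0.10857036 0.11428902] [ 0.0935  0.4831  1.6892  0.      0.9709 -1.1162]
```

View pics/c3.png

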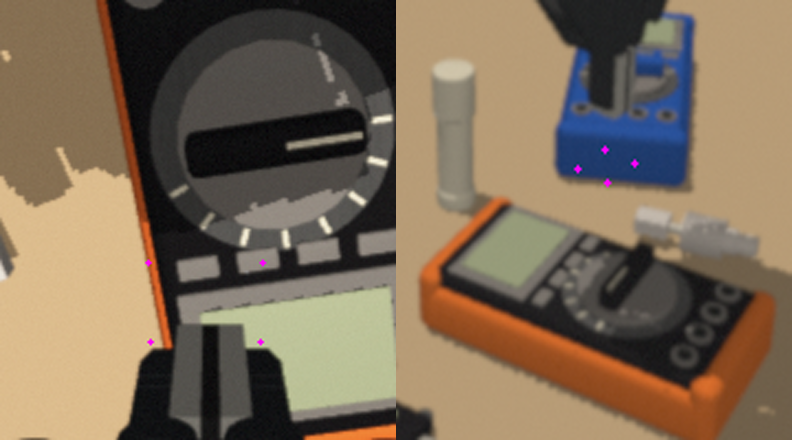

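The fingertips appear well above the nominal points (magenta) in both views: wrist tip edge at about (210,325), side tip at about (612,115). I'll triangulate the near corner and trust what the images show.

```bash
python3 - <<'E'
from h import *
from scipy.spatial.transform import Rotation as R
s=status.sense();a=grab('wrist');b=grab('side')
p=s['eef_pos'];Rt=R.from_rotvec(s['eef_rot']).as_matrix()
def tri(ua,ub):
    und=lambda d,u:cv2.undistortPoints(np.array(u,float).reshape(1,1,2),np.array(d['camera_matrix']),np.array([d['k1'],0,0,0.])).reshape(2,1)
    X=cv2.triangulatePoints(np.array(a['world_to_cam'])[:3],np.array(b['world_to_cam'])[:3],und(a,ua),und(b,ub));X=(X[:3]/X[3]).ravel()
    return X,proj(a,X),proj(b,X)
for ua,ub in (((330.5,247.7),(377.3,181.8)),((300.5,247.7),(385,176))):
    X,pa,pb=tri(ua,ub);print(X.round(4),'tool',(Rt.T@(X-p)*1000).round(1),pa.round(1),pb.round(1))
# gripper-body extents & sanity: where does the wrist ray of tip edge meet tool x=+11 / +5
for z in(-30,-20,-10,0,11):
    for x in (5,8,11): print(z,x,[proj(a,p+Rt@np.array([x,y,z])/1000)[0].round().tolist() for y in(-7,7)],end=' ')
    print()
E
```

```text
[0.5135 0.1197 0.1399] tool [ 10.    8.2 -25.6] [[331.5 250.8]] [[378.2 182.3]]
[0.5059 0.1085 0.1452] tool [ 13.1  -5.1 -31. ] [[301.2 249.7]] [[385.5 176.3]]
-30 5 [[297.0, 266.0], [329.0, 266.0]] -30 8 [[297.0, 259.0], [329.0, 259.0]] -30 11 [[297.0, 253.0], [329.0, 253.0]] 
-20 5 [[298.0, 255.0], [328.0, 255.0]] -20 8 [[298.0, 249.0], [328.0, 249.0]] -20 11 [[298.0, 243.0], [328.0, 243.0]] 
-10 5 [[299.0, 246.0], [328.0, 246.0]] -10 8 [[299.0, 240.0], [328.0, 240.0]] -10 11 [[299.0, 234.0], [328.0, 235.0]] 
0 5 [[300.0, 237.0], [327.0, 237.0]] 0 8 [[300.0, 232.0], [327.0, 232.0]] 0 11 [[300.0, 227.0], [327.0, 227.0]] 
11 5 [[301.0, 229.0], [326.0, 229.0]] 11 8 [[301.0, 224.0], [326.0, 224.0]] 11 11 [[301.0, 219.0], [326.0, 219.0]]
```

```bash
sed -i 's/out=6/out=1/' plan.py; python3 -m jog '[[[0,0,-0.3,0,0],[0,0,-0.3,0,0],[0,0,-0.3,0,0],[0,0,-0.2,0,0],[0,0,-0.1,0,0],[0,0,0,0,0]]]'; python3 plan.py | head -4
```

```text
clock: 3.53
eef_pos: [0.5194, 0.1082, 0.0651]
eef_rot: [-0.565, -3.09, 0.0]
wrist_force: [-0.8, 0.4, -0.0]
gripper_width: 0.0003
finger_force: 0.0
3.5333 [0.5194 0.1082 0.0651] 159.28 [-0.85  0.37 -0.05] 0.0002865975910799135
0 10 [0.519  0.1029] 159.3 [-0.011 -0.133]
0 3 [0.5124 0.1053] 159.3 [-0.175 -0.071]
0 0 [0.5096 0.1064] 159.3 [-0.245 -0.045]
```

```bash
python3 -m jog '[[[0,-0.13,-0.05,0,0],[0,0,-0.05,0,0],[0,0,-0.05,0,0],[0,0,-0.05,0,0],[0,0,0,0,0]]]'; python3 -m jog '[[[0,0,-0.05,0,0],[0,0,-0.05,0,0],[0,0,-0.05,0,0],[0,0,-0.05,0,0],[0,0,0,0,0]]]'
python3 - <<'E'
from h import *
a=grab('wrist');b=grab('side')
crop=np.hstack([cv2.resize(a['img'][100:300,220:400],None,fx=2.2,fy=2.2,interpolation=2),cv2.resize(b['img'][170:290,300:420],(396,440),interpolation=2)])
cv2.imwrite('pics/c4.png',crop)
E
```

```text
clock: 3.95
eef_pos: [0.5195, 0.1029, 0.0572]
eef_rot: [-0.565, -3.09, 0.0]
wrist_force: [0.8, 0.5, -0.5]
gripper_width: 0.0
finger_force: 0.0
clock: 4.37
eef_pos: [0.5194, 0.1029, 0.0489]
eef_rot: [-0.565, -3.09, 0.0]
wrist_force: [-0.7, 0.5, -0.5]
gripper_width: 0.0001
finger_force: 0.0
```

View pics/c4.png

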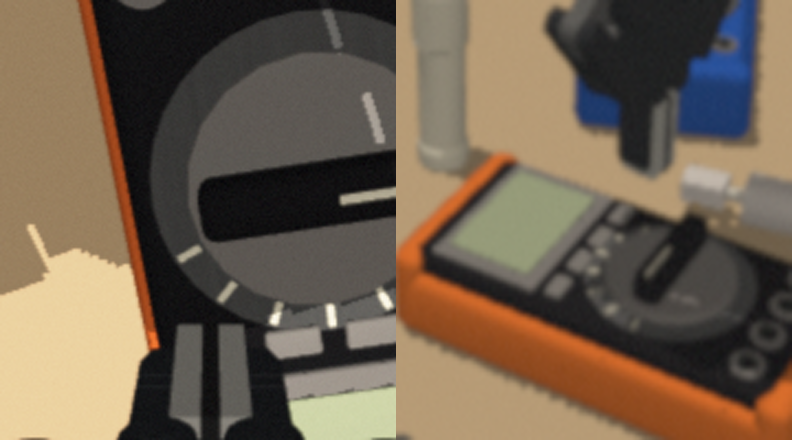

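Still no contact, and the tip sits clear above the face (side tip at about (652,175)). This confirms the real tip is about 26 mm behind the TCP, so I'll continue down.

```bash
python3 -m jog '[[[0,0,-0.08,0,0],[0,0,-0.08,0,0],[0,0,-0.08,0,0],[0,0,-0.08,0,0],[0,0,-0.05,0,0],[0,0,0,0,0]]]'; python3 -m jog '[[[0,0,-0.05,0,0],[0,0,-0.05,0,0],[0,0,-0.05,0,0],[0,0,0,0,0]]]'
python3 - <<'E'
from h import *
a=grab('wrist');b=grab('side')
crop=np.hstack([cv2.resize(a['img'][100:300,220:400],None,fx=2.2,fy=2.2,interpolation=2),cv2.resize(b['img'][170:290,300:420],(396,440),interpolation=2)])
cv2.imwrite('pics/c5.png',crop)
E
```

```text
clock: 4.97
eef_pos: [0.5193, 0.1029, 0.034]
eef_rot: [-0.565, -3.09, 0.0]
wrist_force: [-1.2, 0.7, -0.3]
gripper_width: -0.0002
finger_force: 0.0
clock: 5.3
eef_pos: [0.5194, 0.1029, 0.0282]
eef_rot: [-0.565, -3.09, 0.0]
wrist_force: [0.3, 0.6, -0.3]
gripper_width: -0.0003
finger_force: 0.0
```

View pics/c5.png

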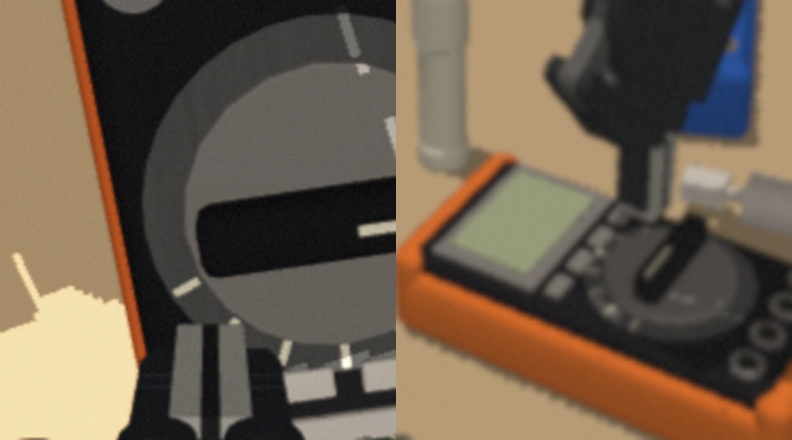

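Tip now at about (210,325) in the wrist crop, with the bar's near edge from (210,277) to (395,250). In the side view the tip is just above the face, behind the bar. Measuring the gap.

```bash
cat > rel.py <<'E'
from h import *
from plan import AX,YAW
import sys
def bar(pts,z):
    P=(ray(A,pts,z)[:,:2]-AX)*1000;y=np.radians(YAW);return P@np.array([[np.cos(y),-np.sin(y)],[np.sin(y),np.cos(y)]])  # meter-frame about axis (mm)
A=grab('wrist')
if __name__=='__main__':
    print('tip @54',bar([(300.5,247.7),(330.5,247.7)],.054).round(1).tolist())
    print('bar @60 near edge, tail far corner',bar([(315.5,225.9),(399.5,213.6),(310.5,194.1)],.060).round(1).tolist())
    s=status.sense();print(((s['eef_pos'][:2]-AX)*1000).round(1))
E
python3 rel.py
```

```text
tip @54 [[15.8, -32.8], [17.9, -19.7]]
bar @60 near edge, tail far corner [[4.2, -24.3], [4.1, 10.6], [-9.8, -24.2]]
[ 21.4 -34.2]
```

```bash
python3 -m jog '[[[-0.05,0.02,-0.03,0,0],[-0.05,0.02,-0.03,0,0],[-0.025,0.01,0,0,0],[-0.025,0.01,0,0,0],[-0.025,0.01,0,0,0],[-0.025,0.01,0,0,0],[0,0,0,0,0]]]'; python3 plan.py | head -4; python3 - <<'E'
from plan import *
for q in np.arange(0,90,11.25): print(q,((C(q+11.25)[0]-C(q)[0])/5/.04).round(3))
E
```

```text
clock: 6.03
eef_pos: [0.5114, 0.1062, 0.0262]
eef_rot: [-0.565, -3.09, 0.0]
wrist_force: [0.4, -0.2, 0.5]
gripper_width: -0.0003
finger_force: 0.0
6.0333 [0.5114 0.1062 0.0262] 159.27 [ 0.45 -0.16  0.54] -0.0003144823491030635
0 10 [0.519  0.1029] 159.3 [ 0.19  -0.084]
0 3 [0.5124 0.1053] 159.3 [ 0.026 -0.022]
0 0 [0.5096 0.1064] 159.3 [-0.044  0.004]
0.0 [-0.031 -0.008]
11.25 [-0.032 -0.002]
22.5 [-0.032  0.004]
33.75 [-0.03  0.01]
45.0 [-0.028  0.016]
56.25 [-0.024  0.021]
67.5 [-0.019  0.026]
78.75 [-0.014  0.029]
```

```bash
python3 -m jog '[[[-0.022,0.004,0,0,0],[-0.022,0.004,0,0,0],[-0.031,-0.008,0,-0.49,0],[-0.031,-0.008,0,-0.49,0],[-0.031,-0.008,0,-0.49,0],[-0.031,-0.008,0,-0.49,0],[-0.031,-0.008,0,-0.49,0],[-0.032,-0.002,0,-0.49,0],[-0.032,-0.002,0,-0.49,0],[-0.032,-0.002,0,-0.49,0],[-0.032,-0.002,0,-0.49,0],[-0.032,-0.002,0,-0.49,0],[0,0,0,0,0]]]'
python3 plan.py | sed -n '1p;6,8p'
python3 - <<'E'
from h import *
a=grab('wrist');b=grab('side')
crop=np.hstack([cv2.resize(a['img'][80:300,200:400],(400,440),interpolation=2),cv2.resize(b['img'][170:290,300:420],(396,440),interpolation=2)])
cv2.imwrite('pics/c6.png',crop)
E
```

```text
clock: 7.12
eef_pos: [0.497, 0.1044, 0.0262]
eef_rot: [-1.159, -2.92, 0.0]
wrist_force: [-0.4, 0.7, 0.6]
gripper_width: 0.0003
finger_force: 0.0
7.1167 [0.497  0.1044 0.0262] 136.69 [-0.38  0.73  0.61] 0.0002658348841453523
20 0 [0.4984 0.1043] 139.3 [ 0.036 -0.003]
30 0 [0.4927 0.1048] 129.3 [-0.106  0.008]
40 0 [0.4872 0.1062] 119.3 [-0.244  0.044]
```

View pics/c6.png

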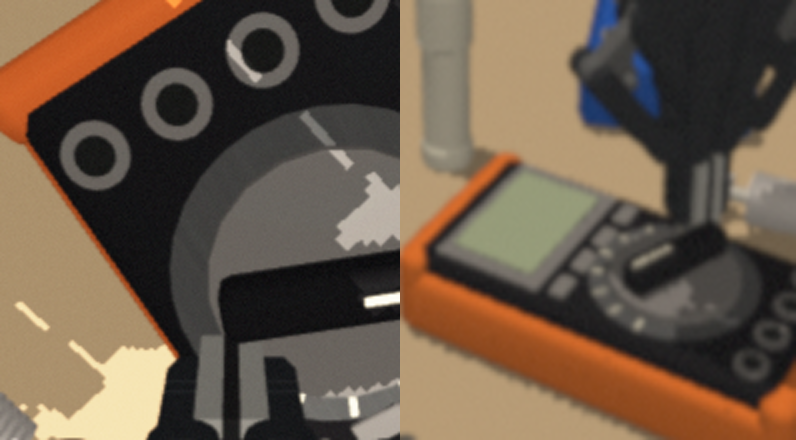

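The dial has turned about one click, with the finger against the tail. In the side crop the pointer line runs from (680,258) to (632,285). I'll build an automatic pointer-angle readout from the side camera.

```bash
cat > ang.py <<'E'
from h import *
from plan import AX,YAW
def angle(d):
    g=d['img'].min(axis=2)
    vv,uu=np.mgrid[:400,:640];p=ray(d,np.c_[uu.ravel(),vv.ravel()],.06)[:,:2]-AX
    m=(np.hypot(*p.T)<.030).reshape(400,640)
    blk=((d['img'].max(axis=2)<60)&m).astype(np.uint8)
    # bar = dark blob near axis; line = bright pixels enclosed in its hull
    n,l,s,_=cv2.connectedComponentsWithStats(blk)
    k=1+np.argmax(s[1:,4]);hull=cv2.convexHull(np.argwhere(l==k)[:,::-1].astype(np.int32))
    hm=cv2.fillConvexPoly(np.zeros((400,640),np.uint8),hull,1)
    w=np.argwhere((g>120)&(hm>0)&m)[:,::-1]
    P=ray(d,w,.06)[:,:2]*1000
    vx,vy,_,_=cv2.fitLine(P.astype(np.float32),cv2.DIST_HUBER,0,.01,.01).ravel()
    v=np.array([vx,vy]);c=P.mean(0)-AX*1000
    if v@c<0:v=-v
    return len(w),c.round(1),round(YAW+90-np.degrees(np.arctan2(v[1],v[0])),1)
if __name__=='__main__':
    d=grab('side');print('side',angle(d))
    m=cv2.inRange(cv2.cvtColor(d['img'],cv2.COLOR_BGR2HSV),(3,140,90),(16,255,255))
    print('orange bbox',cv2.boundingRect(m[180:320,280:460]))
    d0=cv2.imread('pics/side0.png');x=grab('side');x['img']=d0;print('initial',angle(x))
    print('manual',ray(d,[(370.3,247.7),(384.8,240.4)],.06))
    m=cv2.inRange(cv2.cvtColor(d0,cv2.COLOR_BGR2HSV),(3,140,90),(16,255,255));print(cv2.boundingRect(m[180:320,280:460]))
E
python3 ang.py
```

```text
Traceback (most recent call last):
  File "ang.py", line 19, in <module>
    d=grab('side');print('side',angle(d))
                                ~~~~~^^^
  File "ang.py", line 13, in angle
    P=ray(d,w,.06)[:,:2]*1000
      ~~~^^^^^^^^^
  File "h.py", line 9, in ray
    p=cv2.undistortPoints(np.array(uv,float).reshape(-1,1,2),K,np.array([k,0,0,0.])).reshape(-1,2)
      ~~~~~~~~~~~~~~~~~~~^^^^^^^^^^^^^^^^^^^^^^^^^^^^^^^^^^^^^^^^^^^^^^^^^^^^^^^^^^^
cv2.error: OpenCV(4.12.0) /io/opencv/modules/calib3d/src/undistort.dispatch.cpp:347: error: (-215:Assertion failed) CV_IS_MAT(_src) && CV_IS_MAT(_dst) && (_src->rows == 1 || _src->cols == 1) && (_dst->rows == 1 || _dst->cols == 1) && _src->cols + _src->rows - 1 == _dst->rows + _dst->cols - 1 && (CV_MAT_TYPE(_src->type) == CV_32FC2 || CV_MAT_TYPE(_src->type) == CV_64FC2) && (CV_MAT_TYPE(_dst->type) == CV_32FC2 || CV_MAT_TYPE(_dst->type) == CV_64FC2) in function 'cvUndistortPointsInternal'
```

```bash
python3 - <<'E'
from h import *
i=grab('side')['img']
print(i[238:250,366:390].max(axis=2))
E
```

```text
[[ 77  76  74  73  74  72  71  65  67  78 100 113 126 127 121 100  69  42
   32  26  25  24  28  26]
 [ 73  74  72  70  64  62  73  89 103 113 132 130 119 102  83  64  45  35
   28  26  26  25  27  26]
 [ 75  72  65  62  68  89 112 134 141 127 119 101  78  59  47  37  33  31
   27  27  25  27  27  26]
 [ 74  67  56  59  93 128 142 140 123  99  76  59  43  34  31  30  28  33
   26  24  27  26  26  23]
 [ 71  62  45  55  92 118 117 100  79  57  42  36  32  30  32  28  28  25
   29  27  29  25  31  35]
 [ 71  57  38  44  68  77  70  57  43  33  29  30  28  28  27  27  27  26
   25  26  31  35  44  56]
 [ 71  55  35  31  38  40  36  33  34  30  27  25  26  27  24  24  26  25
   28  38  45  55  65  70]
 [ 78  57  35  29  28  32  31  31  31  25  30  27  26  23  26  25  29  38
   49  64  67  71  73  74]
 [ 93  66  36  27  27  25  28  27  28  24  24  26  26  29  33  41  49  59
   75  89  91  82  76  75]
 [107  81  49  28  27  27  25  28  24  23  28  30  33  43  52  66  75  83
   99 110 109  96  81  76]
 [110  95  71  50  32  27  28  26  27  31  37  46  55  68  75  92 104 109
  115 119 118 109  93  79]
 [103 107 100  82  56  37  31  34  37  47  58  72  81  93  97 106 116 119
  120 122 121 114  97  81]]
```

```bash
cat > ang.py <<'E'
from h import *
from plan import AX,YAW
def angle(d):
    g=d['img'].max(axis=2)
    t=cv2.morphologyEx(g,cv2.MORPH_TOPHAT,np.ones((9,9),np.uint8))
    vv,uu=np.mgrid[:400,:640];p=ray(d,np.c_[uu.ravel(),vv.ravel()],.06)[:,:2]-AX
    near=(np.hypot(*p.T)<.027).reshape(400,640)
    m=((t>40)&near).astype(np.uint8)
    n,l,s,_=cv2.connectedComponentsWithStats(m);out=[]
    for k in range(1,n):
        if s[k,4]<8:continue
        w=np.argwhere(l==k)[:,::-1];P=ray(d,w,.06)[:,:2]*1000
        v=cv2.fitLine(P.astype(np.float32),cv2.DIST_L2,0,.01,.01).ravel()[:2];c=P.mean(0)-AX*1000
        if v@c<0:v=-v
        out.append((int(s[k,4]),w.mean(0).round(0).tolist(),c.round(1).tolist(),round(float(YAW+90-np.degrees(np.arctan2(v[1],v[0]))),1)))
    return out
def bb(i):
    m=cv2.inRange(cv2.cvtColor(i,cv2.COLOR_BGR2HSV),(3,140,90),(16,255,255));return cv2.boundingRect(m[180:320,280:460])
if __name__=='__main__':
    d=grab('side');print('now',angle(d),bb(d['img']))
    d['img']=cv2.imread('pics/side0.png');print('initial',angle(d),bb(d['img']))
E
python3 ang.py
```

```text
now [(30, [375.0, 240.0], [8.2, 10.3], 19.7)] (20, 32, 143, 91)
initial [(9, [384.0, 229.0], [4.0, -21.5], 247.2), (8, [397.0, 232.0], [-16.8, -19.1], -68.4), (16, [377.0, 234.0], [10.2, -3.1], 150.8), (22, [379.0, 241.0], [2.4, 11.2], 0.6)] (20, 32, 143, 91)
```

Readout works: 0.6° initially and 19.7° now (click 1), and the meter has not moved. Continuing.

```bash
python3 -m jog '[[[-0.032,0.004,0,-0.49,0],[-0.032,0.004,0,-0.49,0],[-0.032,0.004,0,-0.49,0],[-0.032,0.004,0,-0.49,0],[-0.032,0.004,0,-0.49,0],[-0.03,0.01,0,-0.49,0],[-0.03,0.01,0,-0.49,0],[-0.03,0.01,0,-0.49,0],[-0.03,0.01,0,-0.49,0],[-0.03,0.01,0,-0.49,0],[0,0,0,0,0]]]'; python3 ang.py;python3 plan.py | sed -n '1p;8,9p'
```

```text
clock: 8.28
eef_pos: [0.4847, 0.1073, 0.0261]
eef_rot: [-1.705, -2.639, 0.0]
wrist_force: [0.3, -0.4, -0.6]
gripper_width: 0.0
finger_force: 0.0
now [(25, [385.0, 229.0], [1.2, -20.2], 167.2), (38, [374.0, 237.0], [12.0, 5.3], 44.2)] (20, 32, 143, 91)
initial [(9, [384.0, 229.0], [4.0, -21.5], 247.2), (8, [397.0, 232.0], [-16.8, -19.1], -68.4), (16, [377.0, 234.0], [10.2, -3.1], 150.8), (22, [379.0, 241.0], [2.4, 11.2], 0.6)] (20, 32, 143, 91)
8.3333 [0.4848 0.1073 0.0262] 114.42 [ 0.32 -0.37  0.42] 0.00022347729794198874
40 0 [0.4872 0.1062] 119.3 [ 0.06  -0.027]
50 0 [0.482  0.1086] 109.3 [-0.07   0.033]
```

Now at 44.2°, which is click 2. Next one click, to click 3.

```bash
python3 -m jog '[[[-0.028,0.016,0,-0.49,0],[-0.028,0.016,0,-0.49,0],[-0.028,0.016,0,-0.49,0],[-0.028,0.016,0,-0.49,0],[-0.028,0.016,0,-0.49,0],[-0.024,0.021,0,-0.49,0],[-0.024,0.021,0,-0.49,0],[-0.024,0.021,0,-0.49,0],[0,0,0,0,0]]]'; python3 ang.py|head -1;python3 plan.py | sed -n '1p;9,11p'
```

```text
clock: 9.08
eef_pos: [0.4763, 0.113, 0.0262]
eef_rot: [-2.095, -2.341, 0.0]
wrist_force: [0.9, 0.1, -0.6]
gripper_width: -0.0002
finger_force: 0.0
now [(19, [388.0, 229.0], [-1.9, -21.2], 94.2), (40, [374.0, 235.0], [14.2, -0.6], 63.3)] (20, 32, 143, 91)
9.1333 [0.4764 0.113  0.0262] 96.5 [-0.37 -0.04  0.6 ] 0.00015436502854440033
50 0 [0.482  0.1086] 109.3 [ 0.14 -0.11]
60 0 [0.4773 0.1118] 99.3 [ 0.022 -0.029]
70 0 [0.4733 0.1158] 89.3 [-0.079  0.071]
```

At click 3. Last click, in small checked steps.

```bash
python3 -m jog '[[[-0.024,0.021,0,-0.49,0],[-0.024,0.021,0,-0.49,0],[-0.019,0.026,0,-0.49,0],[-0.019,0.026,0,-0.49,0],[-0.019,0.026,0,-0.49,0],[-0.019,0.026,0,-0.49,0],[0,0,0,0,0]]]'; python3 ang.py|head -1;python3 plan.py | sed -n '1p;11,12p'
```

```text
clock: 9.72
eef_pos: [0.4714, 0.1188, 0.0262]
eef_rot: [-2.354, -2.08, 0.0]
wrist_force: [-1.0, -0.0, 0.2]
gripper_width: 0.0005
finger_force: 0.3
now [(24, [389.0, 230.0], [-4.1, -20.9], 97.1), (45, [374.0, 234.0], [13.7, -2.9], 73.4)] (20, 32, 143, 91)
9.7667 [0.4715 0.1188 0.0262] 83.06 [-0.45 -0.7  -0.31] -0.00011732955524203494
70 0 [0.4733 0.1158] 89.3 [ 0.044 -0.074]
80 0 [0.4699 0.1205] 79.3 [-0.038  0.043]
```

```bash
python3 -m jog '[[[-0.014,0.029,0,-0.49,0],[-0.014,0.029,0,-0.49,0],[0,0,0,0,0],[0,0,0,0,0]]]'; python3 ang.py|head -1;python3 plan.py | sed -n '1p;12p'
```

```text
clock: 10.1
eef_pos: [0.4705, 0.1211, 0.0262]
eef_rot: [2.431, 1.99, 0.0]
wrist_force: [-0.2, 0.2, -0.1]
gripper_width: 0.0001
finger_force: 0.0
now [(26, [389.0, 230.0], [-4.0, -21.2], 97.6), (41, [375.0, 233.0], [13.6, -5.3], 92.3), (11, [399.0, 236.0], [-21.0, -10.8], 157.0)] (20, 32, 143, 91)
10.15 [0.4705 0.1211 0.0262] 78.58 [ 0.71 -0.24  0.48] 2.2031264535409077e-05
80 0 [0.4699 0.1205] 79.3 [-0.013 -0.015]
```

It snapped to about 90°, the fourth click. Backing off along the reverse of the push, then up.

```bash
python3 -m jog '[[[-0.01,-0.05,0,0,0],[-0.02,-0.1,0,0,0],[-0.02,-0.1,0,0,0],[0,0,0.1,0,0],[0,0,0.2,0,0],[0,0,0.4,0,0],[0,0,0.5,0,0],[0,0,0.5,0,0],[0,0,0.5,0,0],[0,0,0.5,0,0],[-0.5,0,0.5,0,0],[-0.5,0,0.5,0,0],[-0.5,0,0.5,0,0],[-0.5,0,0,0,0],[0,0,0,0,0],[0,0,0,0,0]]]'; python3 ang.py|head -1
python3 - <<'E'
from h import *
from meas import holster
a=grab('top');b=grab('side');print(holster(a)[:3])
cv2.imwrite('pics/end.png',np.hstack([cv2.resize(a['img'][170:310,200:360],(400,400),interpolation=2),cv2.resize(b['img'][150:350,240:440],(400,400),interpolation=2)]))
E
```

```text
clock: 11.48
eef_pos: [0.3879, 0.1112, 0.1951]
eef_rot: [2.433, 1.986, 0.002]
wrist_force: [0.5, 0.5, -0.1]
gripper_width: -0.0002
finger_force: 0.0
now [(33, [392.0, 230.0], [-8.0, -21.0], -90.7), (46, [375.0, 233.0], [13.2, -5.6], 87.5)] (20, 32, 143, 91)
(array([519.68615723, 132.48919678]), (96.48038482666016, 198.50770568847656), 78.36686706542969)
```

View pics/end.png

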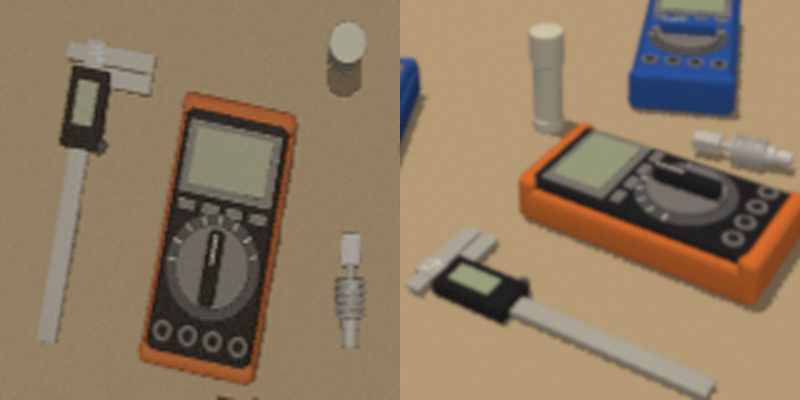

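The pointer faces the display at the fourth click (line at about (213,245) in the top crop). The meter and its neighbours are where they started.

```bash
python3 -c "from rig import workorder; print(workorder.finish_job())"
```

```text
the job is handed in; nothing more can be done
None
```

The switch is at its fourth click, pointing to the display, with the arm clear and nothing touching it. The meter and the things around it have not moved in the final pictures, and I handed the job in at about 12 s of the 48 s allowed.

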